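Wing down the expanding plug in the floor waste

TASK

The expanding plug in the grey waste pipe on the floor is standing proud and its yellow wing nut is slack. Press the plug fully down with a fingertip until its blue collar sits on the pipe, then run the wing nut down clockwise with strokes of a fingertip, pushing one wing at a time, until it stops finger-tight on its washer. Do not pinch the nut or pull on the plug, and leave the tin, coupler, shower head and scoop where they are.

Things in the scene. Friction and masses are not known exactly. Their poses are not given: they have to be found in the camera images.
- stub: Fixed grey PVC waste pipe, upright, outside diameter 110 mm, standing in a low mortar ring (170 mm across, 10 mm high) on the cement floor. Origin on the pipe's axis at floor level, z up; the pipe's rim is 60 mm above it. The plug, stud and wing nut are on the same axis.
- plug (a joint): How far (m) the expanding plug has been pressed down the pipe. 0 = its blue collar (117 mm across, 8 mm thick) stands 18 mm above the pipe's rim; 0.018 = collar on the rim, a hard stop; it starts between 0 and 0.010. Rubber friction holds it: pressing it down takes about 6 to 10 N and it stays where it is left.
- collar_top (a point): Centre of the collar's flat top face (68 mm above the floor when the plug is home), on the axis, moving with the plug. Six low ribs rise 4 mm above the face.
- stud_top (a point): Centre of the top end of the plug's upright steel stud: 14 mm diameter, top 52 mm above the collar's top face, so at least 14 mm above the tops of the wings: a good place to press the plug down. It moves with the plug, does not turn, and lies on the nut's axis.
- wing_nut (a joint): Turn (rad) of the yellow wing nut on the stud, growing clockwise seen from above. 6.28 = down on the steel washer, a hard stop (finger-tight); it starts slack, between 0 and 2.5. The thread sinks 4 mm a turn. Thread friction is a steady 0.05 N m (about 2 N at a wing), so it stays where it is left. Boss 29 mm across, 18 mm high, with two opposite upright wings reaching 42 mm from the axis.
- wing_a_tip (a point): Middle of the outer edge of one wing (wing a), 42 mm from the axis. The wing runs straight from the boss to here; its lower edge is 14 mm below this point and its upper edge 14 mm above. Seated, this point is 21 mm above the collar's top face, plus up to 4 mm while slack.
- wing_b_tip (a point): The same point of the other wing (wing b), exactly opposite; the two wings are alike and either may be pushed.
- wing_a: Wing a, a flat upright paddle 9 mm thick and 28 mm high on the nut, clear all round above the collar. Seated, the wings' lower edges are 7 mm and their tops 35 mm above the collar's top face, plus up to 4 mm while slack. Origin on the nut's axis at its underside; x points out along the wing, z up.
- wing_b: Wing b, the like on the other side of the nut; its own x points out along it. Each wing is one piece with the half of the boss on its pushing (+y) side.
- wing_a_push: The flat of wing a that a fingertip pushes to tighten the nut clockwise (its +y side; same frame as wing a). The plastic is not slippery: a fingertip tends to stick to it, so a stroke goes lightly round an arc about the stud and binds on a long straight line.
- wing_a_back: The opposite flat of wing a (its -y side; same frame as wing a).
- wing_b_push: The flat of wing b that a fingertip pushes to tighten (its +y side; same frame as wing b).
- wing_b_back: The opposite flat of wing b (its -y side; same frame as wing b).
- polish_tin: Closed round white polish tin with a ribbed twist cap, 80 mm across, 47 mm high, standing loose on the floor near the pipe, not to be disturbed. Origin at the centre of its underside.
- coupler: Grey PVC pipe coupler, a short tube 67 mm across and 75 mm high standing loose on the floor near the pipe, not to be disturbed. Origin at the centre of its underside.
- crates: Two stacked plastic crates, red over black, with a flat red lid: 400 x 300 mm and 252 mm high, fixed. Origin under the centre at floor level; the long side is along its x.
- shower_head: Chrome shower head, 90 mm across, 68 mm high, lying face down on the crates' lid, loose, not to be disturbed. Origin at the centre of its face.
- scoop: Blue plastic scoop, about 160 mm long and 58 mm wide, lying on the crates' lid, loose, not to be disturbed. Origin on the underside near the back of its bowl, handle to its -x.
There are look-alikes about, which are no part of the job. Of the things like the stub, leave any that is green or red; of the rest the larger one is meant.

How it is judged:
By the outcome, as a careful person would: the job done as asked, in the order asked, and still so for the second after the job is handed in, with the robot touching nothing.
It also fails if it takes over 48 s, if anything falls off the work surface, if the arm or the gripper's body presses on something with over 40 N, if the wrist force passes 120 N, or if a joint passes its speed limit or range.

ROBOT

A 6-joint arm with a two-finger parallel gripper is mounted at the origin on the work surface. World frame = base frame: x ahead of the robot, y to its left, z up, the work surface at z = 0. Lengths are in m, angles in degrees, forces in N, time in s.
With the tool pointing down it reaches from about 0.25 to 0.725 m from the base axis. Payload 9.7 kg.
Tool frame: the origin (TCP) lies on the centre line of the jaws, within the pads' length; the fingertips stand 22 mm ahead of it and the grasp point (between the pads) lies 3 mm ahead of it; z points along the fingers, y is the direction in which the jaws open and shut (so a half turn about z gives the same grasp; the last joint's range is limited). The gripper opens to 85 mm and grips with 20 to 120 N. Pads are 22 mm wide; open, the fingers measure 114 mm over their backs; the gripper's body (76 mm by 85 mm) begins 54 mm behind the grasp point. The pads swing forward as they close: fully open they stand 13 mm farther back than shut.
Start: joints at [-66.463, 4.979, 10.078, 95.1, 0, 90], TCP at [0.22, -0.504, 0.253] pointing down, gripper open.
Joint ranges: [-179.16, 179.16], [-48.56, 103.87], [-65.8, 70.77], [-126.05, 130.52], [-82.76, 87.17], [-180, 180]. Speed limits (degrees/s): [127.2, 127.2, 147.25, 180, 180, 180].

INTERFACE

Orientations are given as [roll, pitch, yaw] about the fixed x, y, z axes, in that order (R = Rz(yaw) Ry(pitch) Rx(roll)).
In Python, from workcell import get_obs, camera, camera_params, job_done gives the robot as it stands.
- The arm moves only by the tool servo_tool, never from a script. Its argument "steps" is a list of rows, each an object of numbers: "x", "y", "z": the shift along the world's x, y, z in mm; "yaw": the turn about the world's z in degrees. A call has 1 to 12 rows; each row is the pose to reach, as a shift and turn from the pose measured when the call began; what a row does not reach only later rows make up. A row lasts 1/8 s, in which the tool goes at most 62.5 mm and 10.7 degrees, less where a joint would pass 70% of its speed; a pose out of reach is approached as far as the arm can. A call with a gripper value outside its range is refused whole. "grip" is the finger opening in mm, from 0 to 85.4, set as the call begins (left out, the last holds). The fingers move at their own pace and stop on an object; "grip_force" is the grip in N (left out, the last holds). Time passes only in rows, so rows that repeat a pose let the fingers close. It gives the time, the measured TCP pose, the force and the opening at its end, in the units of the state.
- get_obs(): the state, without advancing time (a new reading comes with each control period).
- camera(name): name is "scene" or "top" or "wrist"; returns (picture, depth): 420x560x3 uint8, red, green, blue; 420x560 float32, m along the optical axis (not along the pixel's ray), 0 where there is no reading.
- camera_params(name): a dict with "intrinsics" (3x3 intrinsics, pixels), "rvec" (rotation vector, rad) and "tvec" (3), from world to camera coordinates, as OpenCV has them; the wrist camera has in their place "hand_eye" (4x4, takes a point from camera to tool coordinates, whose origin is the TCP and whose axes are the flange's). Camera axes: x right, y down, z forward; pixel columns grow to the right and rows downward; lengths in m; the calibration is good to about 2 mm. The wrist camera is an equidistant fisheye: a pixel r from the principal point sees the ray r / f radians off the axis. A picture is of the moment at which its call begins: read the wrist's pose just before it. camera_params takes no time and is no camera call.
- job_done(): hands the job in, once; it reports no verdict.
The state is a dict: "time": time; "q": joint angles; "qd": joint speeds; "joint_efforts": joint torques, N m; "ee_pos": TCP position; "tcp_rot": TCP orientation; "wrist_force": force on the tool from outside, world axes, zero at the start; "torque": the same for the moment, N m; "opening": finger opening in m.
Only numpy, scipy, OpenCV 4.12 (cv2) and the standard library are available. Lean on these libraries where they do the work, as an engineer would, in place of code of your own. Each camera call takes 0.05 s, during which the arm holds its last target.

## Working session

There is one attempt and no reset: what is moved stays moved. The work goes in short steps, Python scripts to look and compute and a tool call to move; the robot and the scene stay as the last step left them, time stands still between calls to the robot, and variables do not carry over. Pictures are saved under pics/ and viewed, and the job is handed in when it is done.

Besides the shell and the picture viewer there is one more tool, called after ">>>" by a JSON object that holds its "name" and its "arguments". servo_tool: Moves the arm, as the interface text tells. Its arguments: {"type":"object","properties":{"steps":{"type":"array"},"grip":{"type":"number"},"grip_force":{"type":"number"}},"required":["steps"]}

```bash
mkdir -p pics
python3 - <<'E'
from workcell import *
import cv2,numpy as np
o=get_obs();print(o)
for n in("scene","top"):
    im,d=camera(n);cv2.imwrite(f"pics/{n}0.png",im[:,:,::-1]);np.savez(f"{n}0.npz",im=im,d=d);print(n,camera_params(n))
print(camera_params("wrist"))
E
```

```text
{'time': 0.0, 'q': array([-6.64627613e+01,  5.00946192e+00,  1.00334657e+01,  9.51014575e+01,
        8.51914718e-04,  9.00001116e+01]), 'qd': array([-0.0543359 , -0.00327302,  0.03357942,  0.02472752, -0.07832585,
       -0.07285796]), 'joint_efforts': array([-1.51872533e-03, -5.20391607e+01,  4.64795423e+01,  1.65160076e-02,
       -1.60115428e-04, -3.38986251e-05]), 'ee_pos': array([ 0.21955472, -0.50403537,  0.25258994]), 'tcp_rot': array([-1.79922546e+02, -8.51763049e-04,  2.35371260e+01]), 'wrist_force': array([0.54807235, 0.35446296, 0.87313551]), 'torque': array([-0.01787626,  0.02664815,  0.00067322]), 'opening': 0.08548363252380783}
scene {'intrinsics': array([[529.75806372,   0.        , 283.28242399],
       [  0.        , 529.75806372, 213.09275186],
       [  0.        ,   0.        ,   1.        ]]), 'rvec': array([ 1.23706198,  2.43193105, -0.81819686]), 'tvec': array([ 0.39037321, -0.22028503,  1.92962949])}
top {'intrinsics': array([[482.80737006,   0.        , 283.1939262 ],
       [  0.        , 482.80737006, 202.05991963],
       [  0.        ,   0.        ,   1.        ]]), 'rvec': array([ 2.13231118, -2.14950603,  0.17093734]), 'tvec': array([-0.07069135,  0.61296948,  1.32331508])}
{'intrinsics': array([[325.1922621 ,   0.        , 282.38485387],
       [  0.        , 325.1922621 , 210.54325872],
       [  0.        ,   0.        ,   1.        ]]), 'hand_eye': array([[-1.47432576e-03, -9.64820303e-01, -2.62906085e-01,
         6.45466992e-02],
       [ 9.99998882e-01, -1.35709103e-03, -6.27505955e-04,
         2.41261403e-04],
       [ 2.48642996e-04, -2.62906716e-01,  9.64821225e-01,
        -1.20030013e-01],
       [ 0.00000000e+00,  0.00000000e+00,  0.00000000e+00,
         1.00000000e+00]])}
```

View pics/scene0.png

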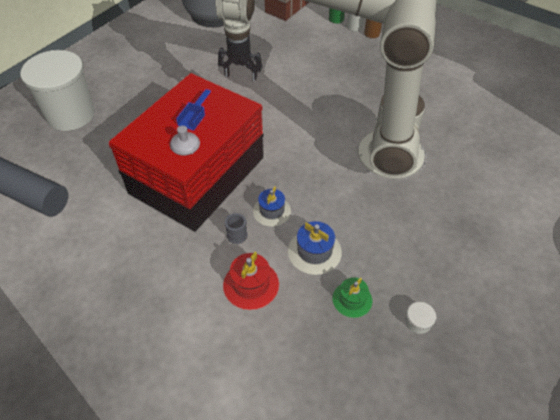

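View pics/top0.png

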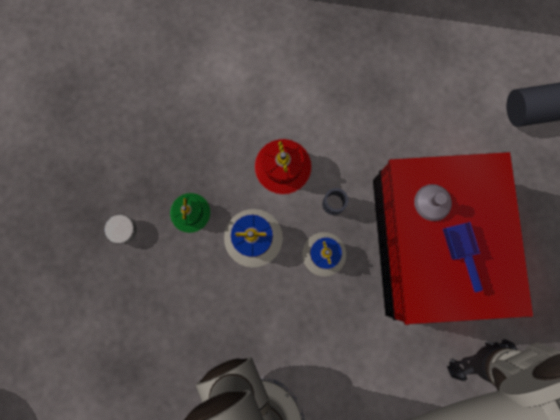

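The target is the larger blue-collared stub, at top pixel (252,236) and scene pixel (316,237). Its wings run roughly left-right in the top view. Next I'll measure it.

```bash
cat > h.py <<'E'
from workcell import *
import cv2,numpy as np
def cw(n):
    p=camera_params(n);R,_=cv2.Rodrigues(p["rvec"]);return p["intrinsics"],R,p["tvec"]
def cloud(n,d):
    K,R,t=cw(n);v,u=np.mgrid[:420,:560]
    c=np.stack([(u-K[0,2])/K[0,0]*d,(v-K[1,2])/K[1,1]*d,d],-1)
    return (c-t)@R
def plane(n,uv,z):
    K,R,t=cw(n);r=np.c_[(np.asarray(uv,float)-K[:2,2])/K[0,0],np.ones(len(uv))]@R
    o=-R.T@t;return o+r*((z-o[2])/r[:,2])[:,None]
def proj(n,P):
    p=camera_params(n);return cv2.projectPoints(np.asarray(P,float),p["rvec"],p["tvec"],p["intrinsics"],None)[0][:,0]
E
python3 - <<'E'
from h import *
for n,c in(("top",(252,236)),("scene",(316,237))):
    f=np.load(n+"0.npz");im,d=f["im"],f["d"];W=cloud(n,d)
    hsv=cv2.cvtColor(im,cv2.COLOR_RGB2HSV)
    v,u=np.mgrid[:420,:560];near=np.hypot(u-c[0],v-c[1])<34
    b=near&(abs(hsv[...,0].astype(int)-115)<14)&(hsv[...,1]>120)&(d>0)
    y=near&(abs(hsv[...,0].astype(int)-25)<10)&(hsv[...,1]>110)&(d>0)
    for k,m in(("blue",b),("yel",y)):
        P=W[m];print(n,k,m.sum(),P.mean(0).round(4),"z pct",np.percentile(P[:,2],[5,25,50,75,95]).round(4))
        print("  xr",P[:,0].min().round(3),P[:,0].max().round(3),"yr",P[:,1].min().round(3),P[:,1].max().round(3))
    if n=="top":
        cs=max(cv2.findContours((b|y).astype('uint8'),0,1)[0],key=len);(e,ax,a)=cv2.fitEllipse(cs);print(e,ax)
        P=plane(n,[e],0.075);print(P)
    zoom=cv2.resize(im[c[1]-40:c[1]+40,c[0]-40:c[0]+40],(640,640),interpolation=cv2.INTER_CUBIC)
    cv2.imwrite(f"pics/z{n}.png",cv2.resize(zoom,(580,580))[:,:,::-1])
    # other objects
    fl=W[(d>0)];
for n,uvs in(("top",[(190,212),(283,160),(326,253),(335,203),(120,229)]),):
    print(plane(n,uvs,0.06).round(3))
E
```

```text
top blue 1046 [0.5154 0.0122 0.0821] z pct [0.0773 0.0801 0.082  0.084  0.0872]
  xr 0.462 0.573 yr -0.041 0.068
top yel 151 [0.5149 0.0118 0.1084] z pct [0.089  0.1026 0.1095 0.1178 0.1227]
  xr 0.499 0.533 yr -0.026 0.051
(251.32760620117188, 235.20668029785156) (40.275394439697266, 40.404605865478516)
[[0.51641078 0.01299935 0.075     ]]
scene blue 622 [0.5268 0.02   0.0811] z pct [0.0765 0.0789 0.0811 0.0832 0.0866]
  xr 0.461 0.577 yr -0.041 0.073
scene yel 160 [0.5228 0.0162 0.1066] z pct [0.0896 0.1005 0.1077 0.1152 0.1202]
  xr 0.509 0.537 yr -0.024 0.056
[[ 0.584  0.186  0.06 ]
 [ 0.732 -0.076  0.06 ]
 [ 0.467 -0.193  0.06 ]
 [ 0.607 -0.221  0.06 ]
 [ 0.538  0.38   0.06 ]]
```

View pics/ztop.png

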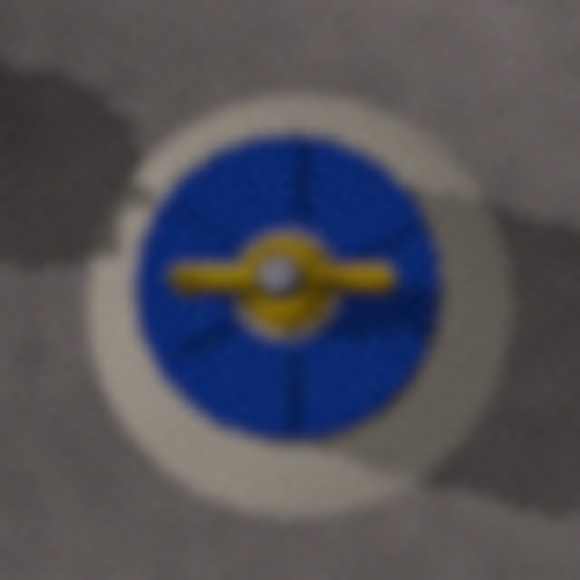

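View pics/zscene.png

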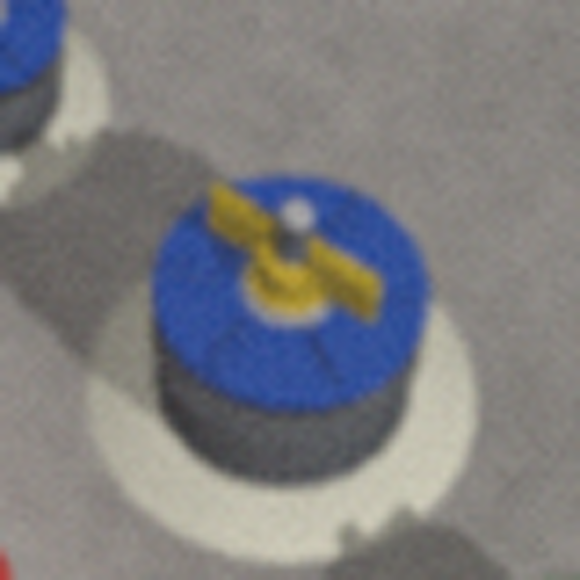

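Run:
```python
from h import *
f=np.load("top0.npz");im,d=f["im"],f["d"];W=cloud("top",d)
print("collar axis @.081",plane("top",[(251.33,235.2)],.081).round(4),"stud@.133 top",plane("top",[(250.6,233.7)],.133).round(4))
print("stud scene",plane("scene",[(276+297*80/580,197+213*80/580)],.133).round(4))
for n,c in(("top",(252,236)),("scene",(316,237))):
    f=np.load(n+"0.npz");im,d=f["im"],f["d"]
    hsv=cv2.cvtColor(im,cv2.COLOR_RGB2HSV);v,u=np.mgrid[:420,:560]
    y=(np.hypot(u-c[0],v-c[1])<34)&(abs(hsv[...,0].astype(int)-25)<10)&(hsv[...,1]>110)
    W=cloud(n,d);P=W[y&(W[...,2]>.107)]
    pts=P[:,:2];ct=pts.mean(0);w,V=np.linalg.eigh(np.cov((pts-ct).T));print(n,len(P),ct.round(4),"wing angle",np.degrees(np.arctan2(V[1,1],V[0,1]))%180, "ztop",np.percentile(P[:,2],[90,98]))
    if n=="top":
        uv=np.c_[u[y],v[y]];P=plane(n,uv,.12);r=P[:,:2]-[.516,.0125];m=np.hypot(*r.T)>.022;pts=P[m][:,:2];print(np.polyfit(pts[:,1],pts[:,0],1), pts[:,1].min(),pts[:,1].max())
```

```text
collar axis @.081 [[0.5159 0.0126 0.081 ]] stud@.133 top [[0.5152 0.0112 0.133 ]]
stud scene [[0.5173 0.0161 0.133 ]]
top 81 [0.5151 0.0112] wing angle 89.54257120554394 ztop [0.12240931 0.12600499]
[0.01080253 0.51544101] -0.026243829139328427 0.050944600848809155
scene 87 [0.5207 0.0174] wing angle 89.07180922012692 ztop [0.11978614 0.12117731]
```

>>> {"name": "servo_tool", "arguments": {"steps": [{"z":60},{"z":110},{"z":110,"x":50,"y":60,"yaw":10},{"z":110,"x":100,"y":120,"yaw":20},{"z":110,"x":140,"y":180,"yaw":30},{"z":110,"x":180,"y":240,"yaw":40},{"z":100,"x":220,"y":300,"yaw":50},{"z":90,"x":250,"y":360,"yaw":60},{"z":80,"x":270,"y":420,"yaw":70},{"z":60,"x":275,"y":470,"yaw":80},{"z":40,"x":270,"y":500,"yaw":90},{"z":30,"x":266,"y":517,"yaw":90}], "grip": 0, "grip_force": 30}}

```text
schema error: expected keys x, y, z, yaw
```

>>> {"name": "servo_tool", "arguments": {"steps": [{"x":0,"y":0,"z":60,"yaw":0},{"x":0,"y":0,"z":110,"yaw":0},{"z":110,"x":40,"y":50,"yaw":10},{"z":110,"x":80,"y":95,"yaw":20},{"z":110,"x":115,"y":140,"yaw":30},{"z":110,"x":150,"y":190,"yaw":40},{"z":100,"x":185,"y":240,"yaw":50},{"z":90,"x":215,"y":290,"yaw":60},{"z":80,"x":245,"y":340,"yaw":70},{"z":60,"x":270,"y":390,"yaw":80},{"z":40,"x":285,"y":440,"yaw":90},{"z":30,"x":290,"y":480,"yaw":90}], "grip": 0, "grip_force": 30}}

```text
time: 1.6
ee_pos: [0.5097, -0.022, 0.2808]
tcp_rot: [-179.8, -0.1, 113.7]
wrist_force: [1.0, -0.5, 0.2]
opening: 0.0001
```

Run:
```python
from h import *
o=get_obs();print(o["q"].round(1),o["ee_pos"],o["tcp_rot"])
im,d=camera("wrist");cv2.imwrite("pics/w1.png",im[:,:,::-1])
np.savez("w1.npz",im=im,d=d,p=o["ee_pos"],r=o["tcp_rot"])
```

```text
[-2.5  0.4  8.4 98.2 -0.  63.8] [ 0.50969422 -0.02198714  0.28081225] [-1.79818116e+02 -6.30441634e-02  1.13742968e+02]
```

View pics/w1.png

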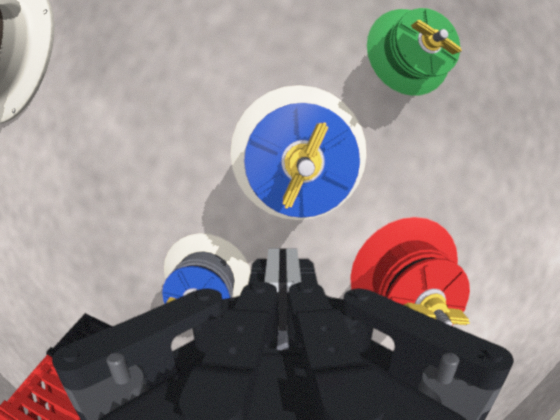

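```bash
cat >> h.py <<'E'
from scipy.spatial.transform import Rotation as Ro
def wray(uv,p,r):
    c=camera_params("wrist");K=c["intrinsics"];H=c["hand_eye"]
    q=(np.asarray(uv,float)-K[:2,2])/K[0,0];th=np.hypot(*q.T)
    v=np.c_[q/th[:,None]*np.sin(th)[:,None],np.cos(th)]
    R=Ro.from_euler("xyz",r,degrees=True).as_matrix()
    return R@H[:3,3]+p, v@H[:3,:3].T@R.T
def wplane(uv,z,p,r):
    o,v=wray(uv,p,r);z=np.broadcast_to(z,len(v));return o+v*((z-o[2])/v[:,2])[:,None]
E
python3 - <<'E'
from h import *
f=np.load("w1.npz");p,r,im,d=f["p"],f["r"],f["im"],f["d"]
hsv=cv2.cvtColor(im,cv2.COLOR_RGB2HSV);v,u=np.mgrid[:420,:560]
b=(np.hypot(u-302,v-160)<66)&(abs(hsv[...,0].astype(int)-112)<14)&(hsv[...,1]>120)
cs=max(cv2.findContours(b.astype('uint8'),0,1)[0],key=len);e,ax,_=cv2.fitEllipse(cv2.convexHull(cs));print(e,ax)
print("collar",wplane([e],.081,p,r).round(4)); P=wplane(cs[:,0],.081,p,r);(c,R)=cv2.minEnclosingCircle(P[:,:2].astype('float32')*1000);print(c,R)
print("stud",wplane([(306.5,167)],.133,p,r).round(4))
y=(np.hypot(u-305,v-165)<50)&(abs(hsv[...,0].astype(int)-25)<10)&(hsv[...,1]>110)
P=wplane(np.c_[u[y],v[y]],.12,p,r)
ext=P[np.hypot(*(P[:,:2]-P[:,:2].mean(0)).T)>.022][:,:2];print(ext.mean(0),"angle",np.degrees(np.arctan(1/np.polyfit(ext[:,1],ext[:,0],1)[0])), np.ptp(ext,0))
print("depth stud..",d[166,307],d[130,290],d[110,280])
o,vv=wray([(307,166),(275,130)],p,r); c=camera_params("wrist")
E
```

```text
(301.7065734863281, 159.91400146484375) (112.92139434814453, 114.1690673828125)
collar [[0.5123 0.0131 0.081 ]]
(513.1984252929688, 12.397977828979492) 57.17618942260742
stud [[0.5133 0.0134 0.133 ]]
[0.5122489  0.01166874] angle 89.87302626696736 [0.00953312 0.08131087]
depth stud.. 0.2670872 0.30953598 0.30503774
```

>>> {"name": "servo_tool", "arguments": {"steps": [{"x":4,"y":35,"z":-20,"yaw":10},{"x":4,"y":35,"z":-50,"yaw":20},{"x":4,"y":35,"z":-80,"yaw":30},{"x":4,"y":35,"z":-100,"yaw":40},{"x":4,"y":35,"z":-110,"yaw":50},{"x":4,"y":35,"z":-114,"yaw":60},{"x":4,"y":35,"z":-116,"yaw":66},{"x":4,"y":35,"z":-116,"yaw":66}]}}

```text
time: 2.65
ee_pos: [0.5134, 0.0161, 0.1636]
tcp_rot: [-179.8, -0.2, 179.7]
wrist_force: [0.2, 0.0, -0.3]
opening: 0.0004
```

Run:
```python
from h import *
o=get_obs();print(o["ee_pos"],o["tcp_rot"],o["wrist_force"])
im,d=camera("wrist");cv2.imwrite("pics/w2.png",im[:,:,::-1])
```

```text
[0.51342853 0.01607776 0.16355061] [-179.80454056   -0.22011312  179.66892572] [ 0.16364766  0.01596699 -0.32201988]
```

View pics/w2.png

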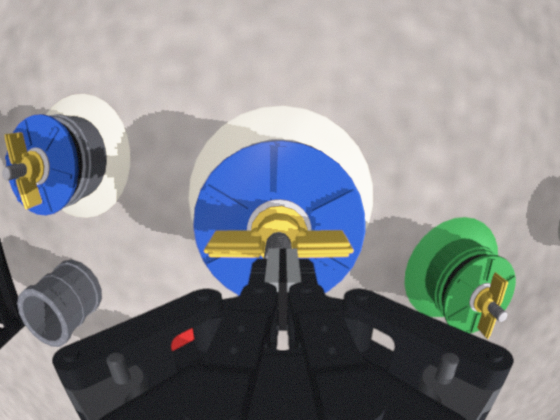

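>>> {"name": "servo_tool", "arguments": {"steps": [{"x":0,"y":-3,"z":0,"yaw":0},{"x":0,"y":-3,"z":-4,"yaw":0},{"x":0,"y":-3,"z":-7,"yaw":0},{"x":0,"y":-3,"z":-10,"yaw":0},{"x":0,"y":-3,"z":-12,"yaw":0},{"x":0,"y":-3,"z":-14,"yaw":0},{"x":0,"y":-3,"z":-16,"yaw":0}]}}

```text
time: 3.58
ee_pos: [0.5135, 0.013, 0.1484]
tcp_rot: [-179.8, -0.2, 179.6]
wrist_force: [-2.2, -0.4, 7.0]
opening: 0.0002
```

Contact, with 7 N of plug friction. I'll keep pressing to the hard stop.

>>> {"name": "servo_tool", "arguments": {"steps": [{"x":0,"y":0,"z":-2,"yaw":0},{"x":0,"y":0,"z":-4,"yaw":0},{"x":0,"y":0,"z":-6,"yaw":0},{"x":0,"y":0,"z":-7,"yaw":0}]}}

```text
time: 4.08
ee_pos: [0.5135, 0.013, 0.142]
tcp_rot: [-179.8, -0.1, 179.6]
wrist_force: [-3.4, -0.8, 14.4]
opening: -0.0001
```

>>> {"name": "servo_tool", "arguments": {"steps": [{"x":0,"y":0,"z":-1,"yaw":0},{"x":0,"y":0,"z":-2,"yaw":0},{"x":0,"y":0,"z":-2,"yaw":0}]}}

```text
time: 4.45
ee_pos: [0.5135, 0.013, 0.1419]
tcp_rot: [-179.8, -0.0, 179.5]
wrist_force: [-5.9, 0.1, 16.3]
opening: -0.0001
```

>>> {"name": "servo_tool", "arguments": {"steps": [{"x":0,"y":0,"z":-2,"yaw":0},{"x":0,"y":0,"z":-4,"yaw":0},{"x":0,"y":0,"z":-4,"yaw":0}]}}

```text
time: 4.82
ee_pos: [0.5135, 0.013, 0.1418]
tcp_rot: [-179.8, 0.2, 179.5]
wrist_force: [-13.0, -0.3, 29.9]
opening: -0.0
```

>>> {"name": "servo_tool", "arguments": {"steps": [{"x":0,"y":0,"z":20,"yaw":0},{"x":0,"y":0,"z":40,"yaw":0},{"x":-28,"y":34,"z":40,"yaw":0},{"x":-28,"y":34,"z":40,"yaw":0}]}}

```text
time: 5.32
ee_pos: [0.4846, 0.0483, 0.1821]
tcp_rot: [-179.8, 0.2, 179.6]
wrist_force: [0.7, 0.4, 0.2]
opening: -0.0001
```

```bash
cat > look.py <<'E'
from h import *
import sys
o=get_obs();p,r=o["ee_pos"],o["tcp_rot"];print(o["time"],p.round(4),r.round(1),o["q"].round(0),o["wrist_force"].round(1))
im,d=camera("wrist");cv2.imwrite(f"pics/{sys.argv[1]}.png",im[:,:,::-1])
if len(sys.argv)>2:
    im,d=camera("scene");cv2.imwrite(f"pics/{sys.argv[1]}s.png",cv2.resize(im[190:290,260:380],(720,600),interpolation=2)[:,:,::-1])
    W=cloud("scene",d);hsv=cv2.cvtColor(im,cv2.COLOR_RGB2HSV);v,u=np.mgrid[:420,:560];near=np.hypot(u-316,v-242)<30
    b=near&(abs(hsv[...,0].astype(int)-115)<14)&(hsv[...,1]>120)&(d>0);print("blue z",np.median(W[b][:,2]))
    y=near&(abs(hsv[...,0].astype(int)-25)<10)&(hsv[...,1]>110)&(d>0);P=W[y&(W[...,2]>.09)];w,V=np.linalg.eigh(np.cov(P[:,:2].T));print("yel",len(P),np.degrees(np.arctan2(V[1,1],V[0,1]))%180)
E
python3 look.py w3 1
```

```text
5.325 [0.4846 0.0483 0.1821] [-179.8    0.2  179.6] [ 6. -5. -7. 87. -0.  6.] [0.7 0.4 0.2]
blue z 0.06739588903346302
yel 98 89.33740520594172
```

View pics/w3.png

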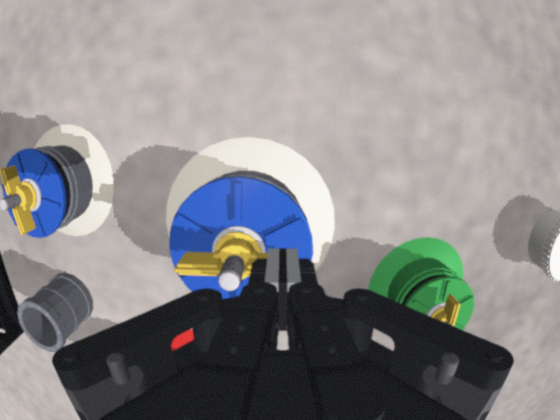

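View pics/w3s.png

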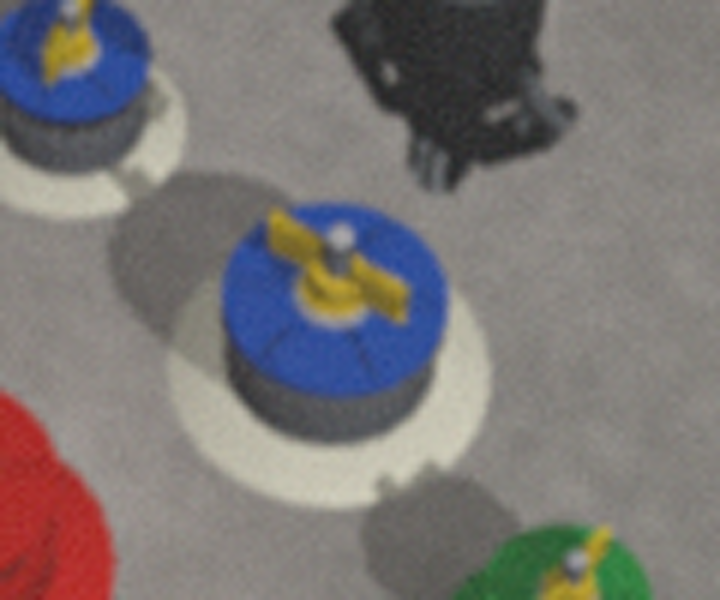

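Collar measures 0.0674 m high against 0.068 expected, so the plug is home. The wing is still at about 89.5°. I'll go down behind wing a.

>>> {"name": "servo_tool", "arguments": {"steps": [{"x":0,"y":-2,"z":-40,"yaw":0},{"x":0,"y":-2,"z":-65,"yaw":0},{"x":0,"y":-2,"z":-75,"yaw":0},{"x":6,"y":-2,"z":-75,"yaw":0},{"x":10,"y":-2,"z":-75,"yaw":0},{"x":10,"y":-2,"z":-75,"yaw":0}]}}

```text
time: 6.18
ee_pos: [0.4964, 0.0452, 0.1076]
tcp_rot: [-179.8, 0.3, 179.6]
wrist_force: [0.2, 1.3, 0.2]
opening: 0.0001
```

```bash
cat > arc.py <<'E'
import sys,numpy as np
from workcell import get_obs
o=get_obs();p=o["ee_pos"][:2]*1000;c=np.array([513.5,12.7])
step,n=float(sys.argv[1]),int(sys.argv[2]);dz=float(sys.argv[3]) if len(sys.argv)>3 else -1/90
d=p-c;print("r",np.hypot(*d).round(1),"ang",np.degrees(np.arctan2(d[1],d[0])).round(1),"yaw",o["tcp_rot"][2])
for i in range(1,n+1):
    a=-np.radians(step*i);R=np.array([[np.cos(a),-np.sin(a)],[np.sin(a),np.cos(a)]]);s=R@d-d
    print(f'{{"x": {s[0]:.0f}, "y": {s[1]:.0f}, "z": {dz*step*i:.1f}, "yaw": {-step*i:.0f}}}',end=", ")
print()
E
python3 arc.py 8 12; python3 look.py w4 1
```

```text
r 36.7 ang 117.7 yaw 179.57558031442784
{"x": 5, "y": 2, "z": -0.1, "yaw": -8}, {"x": 10, "y": 3, "z": -0.2, "yaw": -16}, {"x": 15, "y": 4, "z": -0.3, "yaw": -24}, {"x": 20, "y": 4, "z": -0.4, "yaw": -32}, {"x": 25, "y": 3, "z": -0.4, "yaw": -40}, {"x": 30, "y": 2, "z": -0.5, "yaw": -48}, {"x": 34, "y": -0, "z": -0.6, "yaw": -56}, {"x": 39, "y": -3, "z": -0.7, "yaw": -64}, {"x": 43, "y": -6, "z": -0.8, "yaw": -72}, {"x": 46, "y": -10, "z": -0.9, "yaw": -80}, {"x": 49, "y": -14, "z": -1.0, "yaw": -88}, {"x": 51, "y": -19, "z": -1.1, "yaw": -96}, 
6.175 [0.4964 0.0452 0.1076] [-179.8    0.3  179.6] [  5.  -3. -14.  79.  -0.   6.] [0.2 1.3 0.2]
blue z 0.0675047934989339
yel 103 90.66314489101327
```

View pics/w4.png

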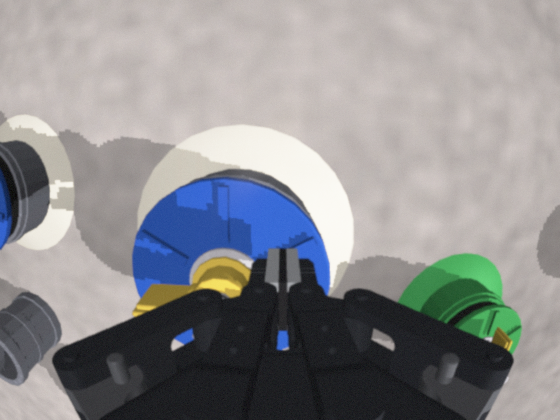

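View pics/w4s.png

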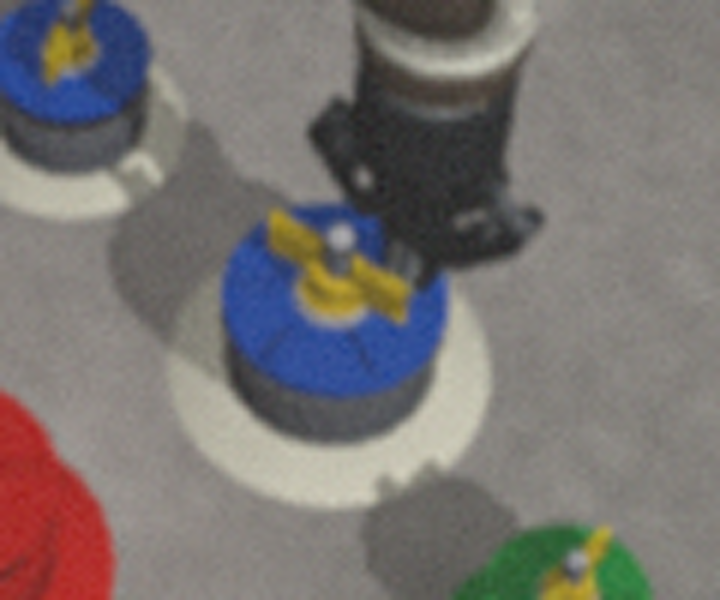

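>>> {"name": "servo_tool", "arguments": {"steps": [{"x":5,"y":2,"z":0,"yaw":-8},{"x":10,"y":3,"z":0,"yaw":-16},{"x":15,"y":4,"z":0,"yaw":-24},{"x":20,"y":4,"z":0,"yaw":-32}]}}

```text
time: 6.78
ee_pos: [0.5158, 0.0496, 0.1075]
tcp_rot: [-179.8, 0.2, 147.3]
wrist_force: [-1.2, 2.4, -0.7]
opening: 0.0
```

```bash
python3 arc.py 8 12; python3 look.py w5 1
```

```text
r 37.0 ang 86.4 yaw 147.34424725586288
{"x": 5, "y": -1, "z": -0.1, "yaw": -8}, {"x": 10, "y": -2, "z": -0.2, "yaw": -16}, {"x": 15, "y": -4, "z": -0.3, "yaw": -24}, {"x": 19, "y": -7, "z": -0.4, "yaw": -32}, {"x": 23, "y": -10, "z": -0.4, "yaw": -40}, {"x": 27, "y": -14, "z": -0.5, "yaw": -48}, {"x": 30, "y": -18, "z": -0.6, "yaw": -56}, {"x": 32, "y": -23, "z": -0.7, "yaw": -64}, {"x": 34, "y": -28, "z": -0.8, "yaw": -72}, {"x": 34, "y": -33, "z": -0.9, "yaw": -80}, {"x": 35, "y": -38, "z": -1.0, "yaw": -88}, {"x": 34, "y": -43, "z": -1.1, "yaw": -96}, 
6.775 [0.5158 0.0496 0.1075] [-179.8    0.2  147.3] [  6.   0. -11.  79.  -0.  38.] [-1.2  2.4 -0.7]
blue z 0.06751145933882094
yel 82 63.24624409641502
```

View pics/w5s.png

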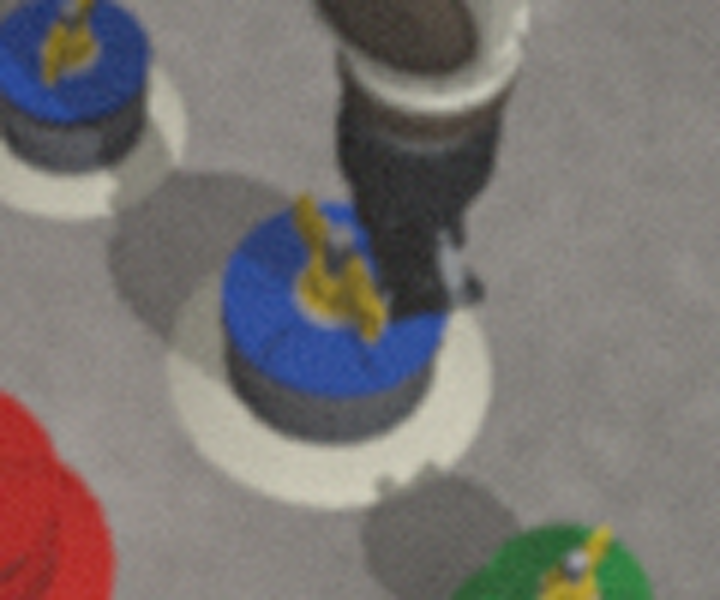

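The nut is turning at about 2.7 N, so I'll carry on along the arc.

>>> {"name": "servo_tool", "arguments": {"steps": [{"x":5,"y":-1,"z":0,"yaw":-8},{"x":10,"y":-2,"z":0,"yaw":-16},{"x":15,"y":-4,"z":0,"yaw":-24},{"x":19,"y":-7,"z":0,"yaw":-32},{"x":23,"y":-10,"z":0,"yaw":-40},{"x":27,"y":-14,"z":-1,"yaw":-48},{"x":30,"y":-18,"z":-1,"yaw":-56},{"x":32,"y":-23,"z":-1,"yaw":-64},{"x":34,"y":-28,"z":-1,"yaw":-72},{"x":34,"y":-33,"z":-1,"yaw":-80},{"x":35,"y":-38,"z":-1,"yaw":-88},{"x":34,"y":-43,"z":-1,"yaw":-96}]}}

```text
time: 8.38
ee_pos: [0.5502, 0.0064, 0.1067]
tcp_rot: [-179.8, 0.2, 51.5]
wrist_force: [1.1, 1.7, -1.7]
opening: 0.0001
```

```bash
python3 arc.py 7 6; python3 look.py w6 1
```

```text
r 37.3 ang -9.8 yaw 51.46380232417862
{"x": -1, "y": -4, "z": -0.1, "yaw": -7}, {"x": -3, "y": -9, "z": -0.2, "yaw": -14}, {"x": -5, "y": -13, "z": -0.2, "yaw": -21}, {"x": -7, "y": -17, "z": -0.3, "yaw": -28}, {"x": -10, "y": -20, "z": -0.4, "yaw": -35}, {"x": -14, "y": -23, "z": -0.5, "yaw": -42}, 
8.375 [0.5502 0.0064 0.1067] [-179.8    0.2   51.5] [  1.   5.  -6.  79.  -0. 129.] [ 1.1  1.7 -1.7]
blue z 0.06730531547211167
yel 54 170.94130330789812
```

View pics/w6s.png

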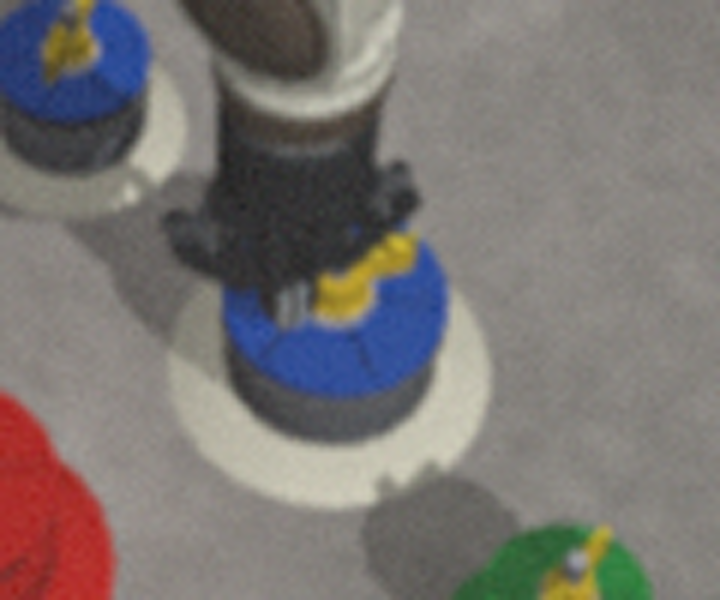

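>>> {"name": "servo_tool", "arguments": {"steps": [{"x":-1,"y":-4,"z":0,"yaw":-7},{"x":-3,"y":-9,"z":0,"yaw":-14},{"x":-5,"y":-13,"z":0,"yaw":-21},{"x":-7,"y":-17,"z":0,"yaw":-28},{"x":-10,"y":-20,"z":0,"yaw":-35},{"x":-14,"y":-23,"z":0,"yaw":-42}]}}

```text
time: 9.22
ee_pos: [0.5361, -0.0169, 0.1068]
tcp_rot: [-179.8, 0.2, 9.7]
wrist_force: [1.3, 0.5, -1.9]
opening: -0.0002
```

```bash
python3 arc.py -10 1; python3 look.py w7 1
```

```text
r 37.2 ang -52.7 yaw 9.67667622148844
{"x": 5, "y": 4, "z": 0.1, "yaw": 10}, 
9.225 [ 0.5361 -0.0169  0.1068] [-179.8    0.2    9.7] [ -2.   3.  -8.  79.   0. 168.] [ 1.3  0.5 -1.9]
blue z 0.06710940870391499
yel 51 108.14000075126452
```

View pics/w7.png

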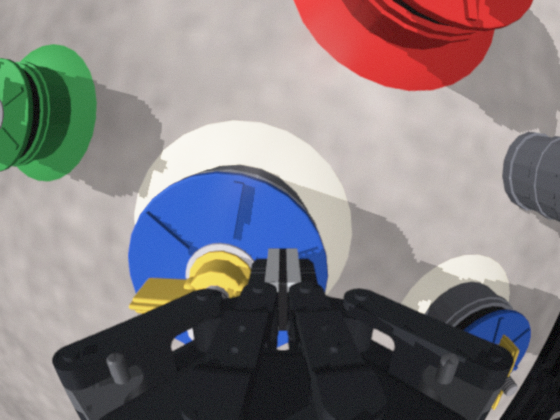

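View pics/w7s.png

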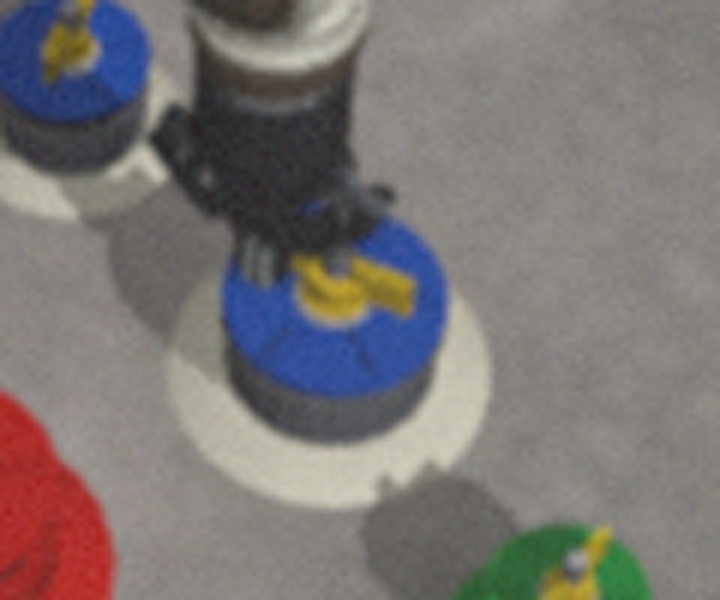

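>>> {"name": "servo_tool", "arguments": {"steps": [{"x":5,"y":4,"z":0,"yaw":10},{"x":5,"y":4,"z":40,"yaw":10},{"x":5,"y":4,"z":75,"yaw":20},{"x":-5,"y":14,"z":75,"yaw":30},{"x":-20,"y":24,"z":75,"yaw":40},{"x":-35,"y":34,"z":75,"yaw":50},{"x":-50,"y":45,"z":75,"yaw":60},{"x":-58,"y":56,"z":75,"yaw":70},{"x":-58,"y":56,"z":75,"yaw":80},{"x":-58,"y":56,"z":75,"yaw":90},{"x":-58,"y":56,"z":75,"yaw":100}]}}

```text
time: 10.7
ee_pos: [0.4778, 0.0392, 0.182]
tcp_rot: [-179.8, 0.2, 110.5]
wrist_force: [0.1, -0.2, -0.4]
opening: 0.0002
```

>>> {"name": "servo_tool", "arguments": {"steps": [{"x":0,"y":0,"z":0,"yaw":10},{"x":0,"y":0,"z":0,"yaw":20},{"x":0,"y":0,"z":0,"yaw":30},{"x":0,"y":0,"z":0,"yaw":40},{"x":0,"y":0,"z":0,"yaw":50},{"x":0,"y":0,"z":0,"yaw":60},{"x":0,"y":0,"z":0,"yaw":70},{"x":0,"y":0,"z":0,"yaw":80},{"x":0,"y":0,"z":0,"yaw":85},{"x":0,"y":0,"z":0,"yaw":85}]}}

```text
time: 11.95
ee_pos: [0.4777, 0.0393, 0.1822]
tcp_rot: [-179.8, 0.2, -164.3]
wrist_force: [1.4, -1.1, -0.8]
opening: -0.0
```

```bash
python3 look.py w8 1
```

```text
11.95 [0.4777 0.0393 0.1822] [-179.8    0.2 -164.3] [  5.  -6.  -8.  87.  -0. -11.] [ 1.4 -1.1 -0.8]
blue z 0.06742035013096521
yel 90 99.03750107414301
```

View pics/w8s.png

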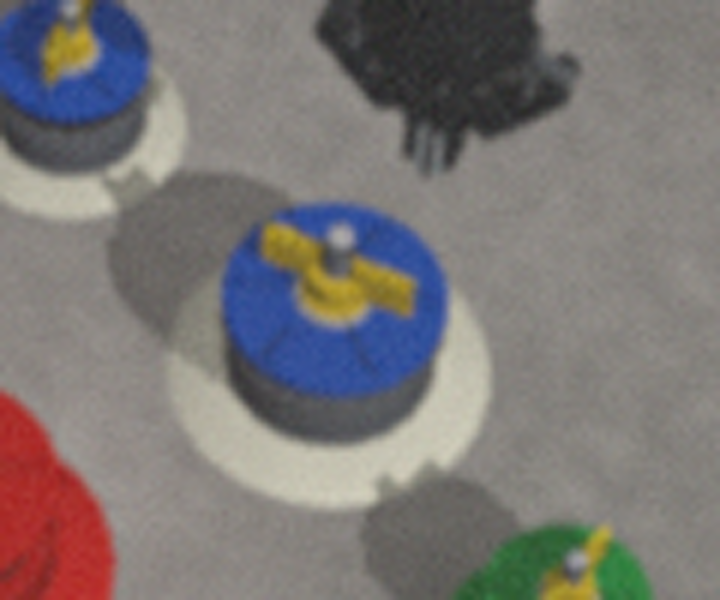

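>>> {"name": "servo_tool", "arguments": {"steps": [{"x":0,"y":0,"z":-40,"yaw":0},{"x":0,"y":0,"z":-65,"yaw":0},{"x":0,"y":0,"z":-76,"yaw":0},{"x":3,"y":1,"z":-76,"yaw":-4},{"x":7,"y":2,"z":-76,"yaw":-4},{"x":7,"y":2,"z":-76,"yaw":-4}]}}

```text
time: 12.8
ee_pos: [0.4853, 0.0414, 0.1067]
tcp_rot: [-179.8, 0.3, -168.4]
wrist_force: [-0.6, 0.0, 0.6]
opening: 0.0002
```

```bash
python3 arc.py 7 12
```

```text
r 40.2 ang 134.5 yaw -168.36196644856912
{"x": 4, "y": 3, "z": -0.1, "yaw": -7}, {"x": 8, "y": 6, "z": -0.2, "yaw": -14}, {"x": 12, "y": 8, "z": -0.2, "yaw": -21}, {"x": 17, "y": 10, "z": -0.3, "yaw": -28}, {"x": 22, "y": 11, "z": -0.4, "yaw": -35}, {"x": 26, "y": 11, "z": -0.5, "yaw": -42}, {"x": 31, "y": 11, "z": -0.5, "yaw": -49}, {"x": 36, "y": 11, "z": -0.6, "yaw": -56}, {"x": 41, "y": 9, "z": -0.7, "yaw": -63}, {"x": 46, "y": 8, "z": -0.8, "yaw": -70}, {"x": 50, "y": 5, "z": -0.9, "yaw": -77}, {"x": 54, "y": 2, "z": -0.9, "yaw": -84},
```

>>> {"name": "servo_tool", "arguments": {"steps": [{"x":4,"y":3,"z":0,"yaw":-7},{"x":8,"y":6,"z":0,"yaw":-14},{"x":12,"y":8,"z":0,"yaw":-21},{"x":17,"y":10,"z":0,"yaw":-28},{"x":22,"y":11,"z":0,"yaw":-35},{"x":26,"y":11,"z":0,"yaw":-42},{"x":31,"y":11,"z":0,"yaw":-49}]}}

```text
time: 13.68
ee_pos: [0.5164, 0.0528, 0.107]
tcp_rot: [-179.9, 0.2, 142.5]
wrist_force: [0.1, 1.9, -0.7]
opening: 0.0001
```

```bash
python3 arc.py 6 12
```

```text
r 40.2 ang 85.9 yaw 142.49809326492482
{"x": 4, "y": -1, "z": -0.1, "yaw": -6}, {"x": 8, "y": -1, "z": -0.1, "yaw": -12}, {"x": 12, "y": -3, "z": -0.2, "yaw": -18}, {"x": 16, "y": -5, "z": -0.3, "yaw": -24}, {"x": 20, "y": -7, "z": -0.3, "yaw": -30}, {"x": 23, "y": -9, "z": -0.4, "yaw": -36}, {"x": 26, "y": -12, "z": -0.5, "yaw": -42}, {"x": 29, "y": -15, "z": -0.5, "yaw": -48}, {"x": 31, "y": -19, "z": -0.6, "yaw": -54}, {"x": 33, "y": -23, "z": -0.7, "yaw": -60}, {"x": 35, "y": -26, "z": -0.7, "yaw": -66}, {"x": 36, "y": -30, "z": -0.8, "yaw": -72},
```

>>> {"name": "servo_tool", "arguments": {"steps": [{"x":4,"y":-1,"z":0,"yaw":-6},{"x":8,"y":-1,"z":0,"yaw":-12},{"x":12,"y":-3,"z":0,"yaw":-18},{"x":16,"y":-5,"z":0,"yaw":-24},{"x":20,"y":-7,"z":0,"yaw":-30}]}}

```text
time: 14.3
ee_pos: [0.5364, 0.0459, 0.1072]
tcp_rot: [-179.9, 0.2, 112.4]
wrist_force: [-1.3, 0.7, -1.5]
opening: -0.0002
```

```bash
python3 arc.py 6 10;python3 look.py w9 1
```

```text
r 40.3 ang 55.4 yaw 112.38317182755911
{"x": 3, "y": -3, "z": -0.1, "yaw": -6}, {"x": 6, "y": -5, "z": -0.1, "yaw": -12}, {"x": 9, "y": -9, "z": -0.2, "yaw": -18}, {"x": 12, "y": -12, "z": -0.3, "yaw": -24}, {"x": 14, "y": -16, "z": -0.3, "yaw": -30}, {"x": 15, "y": -20, "z": -0.4, "yaw": -36}, {"x": 16, "y": -24, "z": -0.5, "yaw": -42}, {"x": 17, "y": -28, "z": -0.5, "yaw": -48}, {"x": 17, "y": -32, "z": -0.6, "yaw": -54}, {"x": 17, "y": -36, "z": -0.7, "yaw": -60}, 
14.3 [0.5364 0.0459 0.1072] [-179.9    0.2  112.4] [ 5.  3. -8. 79. -0. 73.] [-1.3  0.7 -1.5]
blue z 0.06737117320618854
yel 12 43.47383433554404
```

View pics/w9s.png

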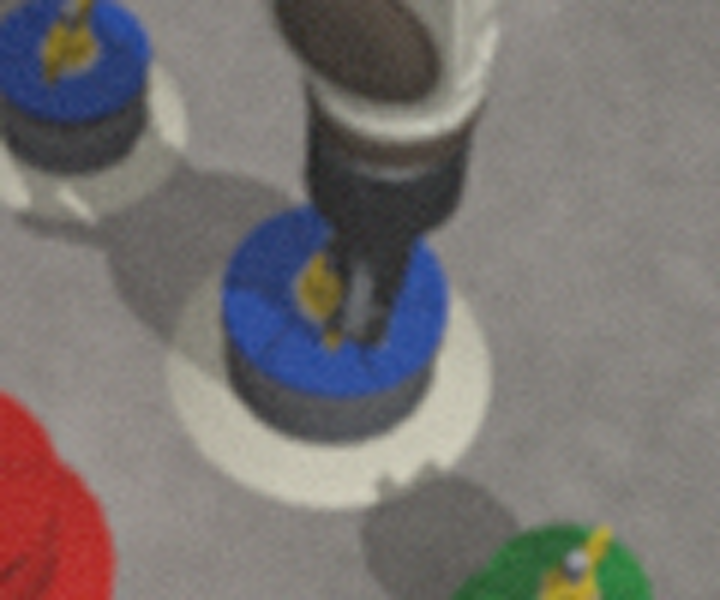

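>>> {"name": "servo_tool", "arguments": {"steps": [{"x":3,"y":-3,"z":0,"yaw":-6},{"x":6,"y":-5,"z":0,"yaw":-12},{"x":9,"y":-9,"z":0,"yaw":-18},{"x":12,"y":-12,"z":0,"yaw":-24}]}}

```text
time: 14.9
ee_pos: [0.5484, 0.0338, 0.1072]
tcp_rot: [-179.8, 0.2, 88.5]
wrist_force: [-1.3, 1.1, -0.2]
opening: -0.0001
```

>>> {"name": "servo_tool", "arguments": {"steps": [{"x":2,"y":-4,"z":0,"yaw":-6},{"x":3,"y":-8,"z":0,"yaw":-12},{"x":4,"y":-12,"z":0,"yaw":-18}]}}

```text
time: 15.28
ee_pos: [0.5529, 0.0249, 0.1076]
tcp_rot: [-179.8, -0.2, 70.6]
wrist_force: [3.6, 26.9, -1.9]
opening: -0.0003
```

```bash
python3 arc.py 6 10
```

```text
r 41.3 ang 17.2 yaw 70.62585025036162
{"x": 1, "y": -4, "z": -0.1, "yaw": -6}, {"x": 2, "y": -8, "z": -0.1, "yaw": -12}, {"x": 2, "y": -13, "z": -0.2, "yaw": -18}, {"x": 2, "y": -17, "z": -0.3, "yaw": -24}, {"x": 1, "y": -21, "z": -0.3, "yaw": -30}, {"x": -0, "y": -26, "z": -0.4, "yaw": -36}, {"x": -2, "y": -30, "z": -0.5, "yaw": -42}, {"x": -4, "y": -33, "z": -0.5, "yaw": -48}, {"x": -6, "y": -37, "z": -0.6, "yaw": -54}, {"x": -9, "y": -40, "z": -0.7, "yaw": -60},
```

The force jumped to 27 N, mostly tangential, after roughly 280° of turn. That looks like the hard stop. I'll back off, lift and check.

>>> {"name": "servo_tool", "arguments": {"steps": [{"x":-1,"y":5,"z":0,"yaw":6},{"x":-3,"y":9,"z":0,"yaw":12},{"x":-3,"y":9,"z":40,"yaw":12},{"x":-3,"y":9,"z":75,"yaw":12},{"x":0,"y":60,"z":100,"yaw":12},{"x":0,"y":100,"z":120,"yaw":12},{"x":0,"y":100,"z":120,"yaw":12}]}}

```text
time: 16.15
ee_pos: [0.5533, 0.1273, 0.2295]
tcp_rot: [-179.9, -0.3, 83.0]
wrist_force: [-0.6, -0.4, -0.5]
opening: -0.0001
```

```bash
python3 look.py w10 1
python3 - <<'E'
from h import *
im,d=camera("top");cv2.imwrite("pics/t10.png",cv2.resize(im[190:280,190:310],(800,600),interpolation=2)[:,:,::-1])
for n in("top","scene"):
    im,d=camera(n);hsv=cv2.cvtColor(im,cv2.COLOR_RGB2HSV);W=cloud(n,d)
    y=(abs(hsv[...,0].astype(int)-25)<10)&(hsv[...,1]>110)&(np.hypot(W[...,0]-.5135,W[...,1]-.0127)<.05)&(W[...,2]>.085)
    P=W[y];w,V=np.linalg.eigh(np.cov(P[:,:2].T));print(n,len(P),np.degrees(np.arctan2(V[1,1],V[0,1])),np.percentile(P[:,2],[50,90,98]))
E
```

```text
16.15 [0.5533 0.1273 0.2295] [-179.9   -0.3   83. ] [ 13.   7.  10.  93.   0. 110.] [-0.6 -0.4 -0.5]
blue z 0.06743578120763423
yel 77 178.76726389147635
top 106 177.79754467414386 [0.09845723 0.10423217 0.11238949]
scene 99 177.6809679970469 [0.09650694 0.10332435 0.10679407]
```

View pics/w10s.png

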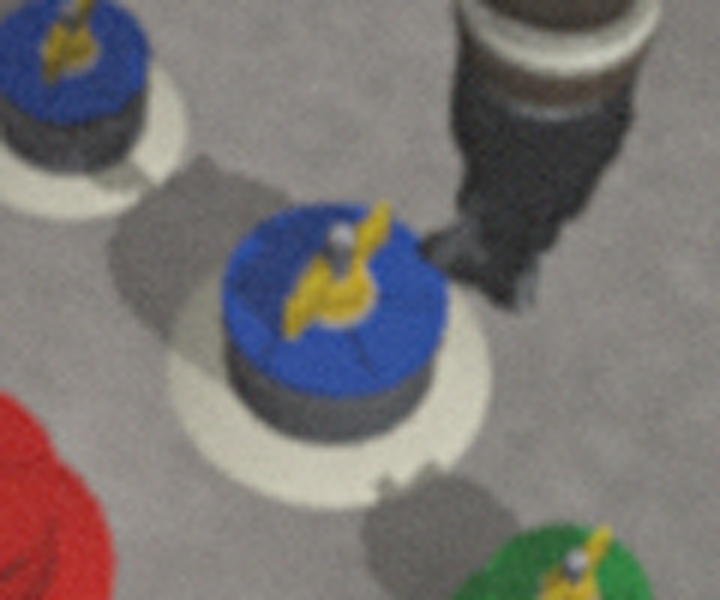

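View pics/w10.png

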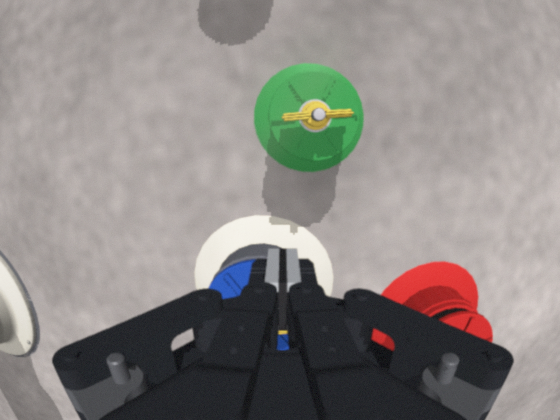

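View pics/t10.png

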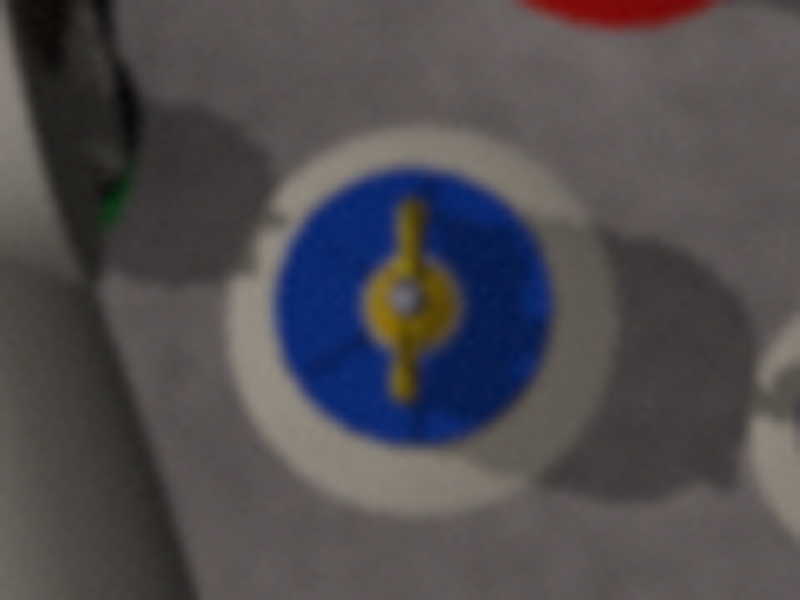

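Wings are at about -2.5°, roughly 272° turned, with their tops at 0.103 m as expected when seated. I'll do one more light push to confirm the stop.

>>> {"name": "servo_tool", "arguments": {"steps": [{"x":-3,"y":-45,"z":-25,"yaw":0},{"x":-3,"y":-92,"z":-45,"yaw":0},{"x":-3,"y":-92,"z":-45,"yaw":0},{"x":-3,"y":-92,"z":-85,"yaw":0},{"x":-3,"y":-92,"z":-115,"yaw":0},{"x":-3,"y":-92,"z":-122,"yaw":0},{"x":-2,"y":-97,"z":-122,"yaw":-6},{"x":-1,"y":-101,"z":-122,"yaw":-12},{"x":-1,"y":-103,"z":-122,"yaw":-14}]}}

```text
time: 17.52
ee_pos: [0.552, 0.0251, 0.1057]
tcp_rot: [-179.6, -0.7, 68.7]
wrist_force: [1.9, 27.9, -5.5]
opening: 0.0002
```

>>> {"name": "servo_tool", "arguments": {"steps": [{"x":0,"y":-2,"z":0,"yaw":-3},{"x":0,"y":-4,"z":0,"yaw":-6}]}}

```text
time: 17.77
ee_pos: [0.5528, 0.0252, 0.1063]
tcp_rot: [-179.4, -1.2, 62.8]
wrist_force: [6.1, 27.0, -8.3]
opening: 0.0001
```

It's blocked at the same place, so the stop is confirmed. I'll withdraw sideways first, then up.

>>> {"name": "servo_tool", "arguments": {"steps": [{"x":0,"y":4,"z":0,"yaw":4},{"x":-2,"y":10,"z":0,"yaw":12},{"x":-2,"y":10,"z":0,"yaw":12},{"x":-2,"y":10,"z":40,"yaw":12},{"x":-2,"y":10,"z":75,"yaw":12},{"x":-40,"y":60,"z":120,"yaw":12},{"x":-80,"y":100,"z":150,"yaw":12},{"x":-120,"y":130,"z":160,"yaw":12},{"x":-120,"y":130,"z":160,"yaw":12},{"x":-120,"y":130,"z":160,"yaw":12}]}}

```text
time: 19.02
ee_pos: [0.4331, 0.1553, 0.2669]
tcp_rot: [-179.5, -1.2, 74.7]
wrist_force: [0.3, -0.4, -0.3]
opening: -0.0002
```

```bash
python3 look.py w11 1
python3 - <<'E'
from h import *
for n in("top","scene"):
    im,d=camera(n);cv2.imwrite(f"pics/{n}11.png",im[:,:,::-1]);hsv=cv2.cvtColor(im,cv2.COLOR_RGB2HSV);W=cloud(n,d)
    near=np.hypot(W[...,0]-.5135,W[...,1]-.0127)<.055
    y=(abs(hsv[...,0].astype(int)-25)<10)&(hsv[...,1]>110)&near&(W[...,2]>.085)
    P=W[y];w,V=np.linalg.eigh(np.cov(P[:,:2].T));print(n,len(P),np.degrees(np.arctan2(V[1,1],V[0,1])),np.percentile(P[:,2],[50,90,98]))
    b=(abs(hsv[...,0].astype(int)-115)<14)&(hsv[...,1]>120)&near&(d>0)
    im0,d0=np.load(n+"0.npz")["im"],np.load(n+"0.npz")["d"]
    print("blue z",np.median(W[b][:,2]))
E
```

```text
19.025 [0.4331 0.1553 0.2669] [-179.5   -1.2   74.7] [ 19.  -7.  -0.  97.   1. 124.] [ 0.3 -0.4 -0.3]
blue z 0.06745369799371101
yel 73 177.92490535665488
top 106 176.76321090514148 [0.09797722 0.10394828 0.10926328]
blue z 0.06820426071002364
scene 96 177.38621390858728 [0.09629245 0.1034692  0.10627863]
blue z 0.0674456006675063
```

View pics/scene11.png

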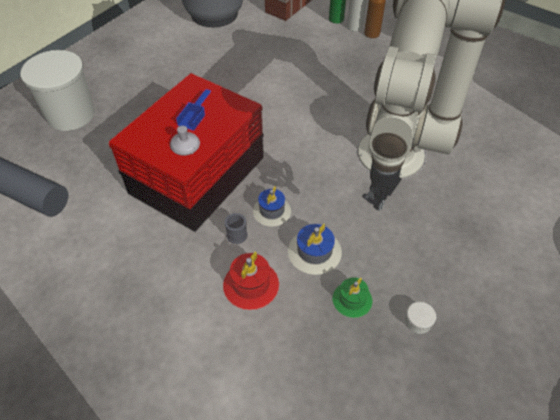

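View pics/top11.png

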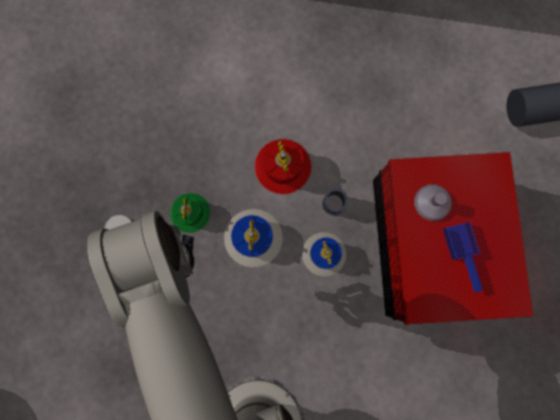

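The pictures show the collar still home, the wings at the stop, and the tin, coupler, shower head and scoop where they started. The robot is clear of everything, so I'm handing in.

```bash
python3 -c "
from workcell import *
print(job_done())"
```

```text
the job is handed in; nothing more can be done
None
```

I pressed the plug fully down, tightened its wing nut to the hard stop with fingertip strokes, and handed the job in at about 19 s of the 48 s allowed.

- **Plug:** I pressed the stud top with the closed fingertips until it stopped, at about 30 N. The collar top then measured 67–68 mm above the floor (68 mm expected), and measured the same after the nut was tight.
- **Wing nut:** I turned it clockwise with two arc strokes, one on each wing, about 270° in all at roughly 2–3 N. It then stopped hard at about 27 N.
- **Stop check:** A second push on the same wing stopped at the same place, also at about 27 N. The wing tops measured about 103–104 mm (103 mm expected when seated).
- **Lift during the check:** In that second push the wrist read about 8 N along the vertical, so the finger may have dragged upward slightly on the wing. I withdrew sideways before lifting, and the collar height had not changed.
- **Other things:** In the last pictures the tin, coupler, shower head and scoop look to be where they started, judged by eye. In the last top view the arm partly hides the tin, but the scene view shows it in its original place.
- **Camera disagreement:** The cameras disagreed by up to about 5 mm on the stub's axis. I used the wrist camera's value, and the light, steady stroke forces fit it.

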